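Loosen the knurled clamp nut of a bean-sieve shaker and swing its bar clear

TASK

Free the bean sieves on the shaker for unloading: with a fingertip, roll the knurled clamp nut anticlockwise by two full turns (a little over is fine, but stop short of two and a half), and only then push the clamp bar away from you until none of it is over the sieve lid any more. Do not take the nut or the bar between the fingers, and leave the lid, the sieves and everything else on the bench where they stand.

Things in the scene. Friction and masses are not known exactly. Their poses are not given: they have to be found in the camera images.
- clamp_nut (a joint): angle of the knurled clamp nut in rad, counted on over the turns: 0 when tight (the start), growing anticlockwise seen from above; 12.57 is two full turns. It runs on a fixed upright 12 mm threaded rod and rises 3 mm a turn. About 2 N along its rim turns it and it stays where it is left; a stop ends its travel at three turns
- nut_mid (a point): middle of the clamp nut, on its axis: a plain steel disc 50 mm across with a straight-knurled rim (32 teeth, 1.5 mm deep), 23 mm high (11.5 mm above and below this point); the rod stands 24 mm out of its top when tight. A dark groove on its top shows how far it has turned. Its rim is free for a fingertip all round. z is up, x and y turn with the nut
- clamp_bar (a joint): swing of the clamp bar in rad about its upright pivot: 0 closed across the lid (the start), growing anticlockwise seen from above as its eye goes to the far side, away from the robot; wholly clear of the lid above 1.03, stop at 1.9. Stiff pivot: about 1 N at mid-length moves it and it stays where it is left
- bar_pivot (a point): on the bar's pivot axis at half its thickness, 213 mm above the bench. The bar runs along this point's -y, 36 mm wide (sides at x = +18 and -18 mm) and 14 mm thick, to the eye; a push towards +x opens it. The lid's top lies 8 mm below the bar's underside; a rubber pad 40 mm across hangs under the bar 112 mm from the pivot. A hex nut and rod end stand 29 mm above this point. z up
- bar_eye (a point): top face of the bar at the centre of its eye, a block 52 x 52 mm, 224 mm from the pivot and on the nut's axis when closed. Axes as at bar_pivot. This face is 1 mm below the tight nut's underside. The nut's captive washer (26 mm across, 5 mm thick) sits in a 5 mm recess in the eye and holds the bar until the nut is about 1.7 turns up
- shaker: the sieve shaker: grey housing 240 x 300 mm and 69 mm high, with a plate at 98 mm and two upright rods 112 mm either side of its centre along its y axis: pivot rod at +y (top 242 mm above the bench), nut rod at -y (top 268 mm). Origin under its centre on the bench, x points away from its control front, z up. Fixed to the bench
- sieve_lid: steel lid, disc 156 mm across and 10 mm thick, loose on the sieves under the bar; origin at the centre of its underside, 188 mm above the bench
- sieve_stack: pan and two nested steel sieves as one stack, 153 mm across and 90 mm high, loose on the shaker's plate; origin at the centre of its underside, 98 mm above the bench
- spare_sieve: bystander: spare steel sieve lying on the bench beside the pivot side of the shaker, 153 mm across, 28 mm high; origin under its centre
- sieve_brush: bystander: wooden hand brush lying on the bench beside the nut side of the shaker; origin at its underside
- sample_tin: bystander: sample tin, 68 mm across, 95 mm high, on the bench beside the nut side of the shaker; origin under its centre
- cupping_bowl: bystander: white bowl, 96 mm across, 60 mm high, on the right of the bench; origin under its centre
- bean_jar: bystander: amber glass jar with a steel cap, 84 mm across, 120 mm high, on the right of the bench; origin under its centre

How it is judged (in metres and radians):
On the way, in this order (a step that is already met when the one before it is completed fails the run):
1. the clamp nut is backed off two turns (at least 1.9) while the bar is still closed (value of joint clamp_nut above 11.9 rad and value of joint clamp_bar below 0.06 rad), for 0.2 s.
2. the bar is pushed round clear of the lid (value of joint clamp_bar above 1 rad), for 0.2 s.
At the end, for the whole second after the job is handed in: The nut stands 1.9 to 2.6 turns (11.9 to 16.4 rad) from tight, the bar is swung more than 1.0 rad, so that it is clear of the lid (to 3 mm), both are at rest, and lid and sieves are within 10 mm of where they were (value of joint clamp_nut between 11.9 and 16.4 rad and value of joint clamp_bar above 1 rad and velocity of joint clamp_bar between -0.05 and 0.05 rad/s and velocity of joint clamp_nut below 0.05 rad/s and distance of each of sieve_lid, sieve_stack from where it was at the start of the episode below 0.01 m); the robot touches nothing.
It fails at once if the nut is taken between the fingers (the grasp point comes within 12 mm of its axis, down at the nut) (horizontal distance between the grasp point and nut_mid below 0.012 m and z of the grasp point in the frame of nut_mid below 0.035 m).
It fails at once if the bar is taken between the fingers (the grasp point comes over its middle line, down at the bar) (x of the grasp point in the frame of bar_pivot between -0.012 and 0.012 m and y of the grasp point in the frame of bar_pivot between -0.195 and -0.02 m and z of the grasp point in the frame of bar_pivot below 0.022 m).
It fails at once if the lid or the sieves are shifted or lifted by more than 15 mm (distance of any of sieve_lid, sieve_stack from where it was at the start of the episode above 0.015 m).
It fails at once if a bystander is shifted by more than 20 mm (distance of any of spare_sieve, sieve_brush, sample_tin, cupping_bowl, bean_jar from where it was at the start of the episode above 0.02 m).
It also fails if it takes over 72 s, if anything falls off the work surface, if the arm or the gripper's body presses on something with over 40 N, if the wrist force passes 120 N, or if a joint passes its speed limit or range.

ROBOT

A 6-joint arm with a two-finger parallel gripper is mounted at the origin on the work surface. World frame = base frame: x ahead of the robot, y to its left, z up, the work surface at z = 0. Lengths are in m, angles in degrees, forces in N, time in s.
With the tool pointing down it reaches from about 0.4 to 0.825 m from the base axis. Payload 7 kg.
Tool frame: the origin (TCP) lies at the very end of the fingers, on their centre line; the grasp point (between the pads) lies 19 mm behind it; z points along the fingers, x is the direction in which the jaws open and shut, and the axes are right-handed (so a half turn about z gives the same grasp; the last joint's range is limited). The gripper opens to 88 mm and grips with 3 to 60 N. Pads are 19 mm wide; open, the fingers measure 130 mm over their backs; the gripper's body (78 mm by 193 mm) begins 47 mm behind the grasp point.
Start: joints at [-55.227, 20.546, 0.682, 0, -70.136, -16.507], TCP at [0.212, -0.641, 0.227] pointing down, gripper open.
Joint ranges: [-176.03, 176.03], [-82.01, 121.73], [-58.28, 71.71], [-173.87, 95.51], [-174.79, -0.11], [-173.66, 173.66]. Speed limits (degrees/s): [136.94, 136.94, 172.46, 180, 180, 180].

INTERFACE

Orientations are given as [roll, pitch, yaw] about the fixed x, y, z axes, in that order (R = Rz(yaw) Ry(pitch) Rx(roll)).
In Python, from plant import get_state, optics, order, finder gives the robot as it stands.
- The arm moves only by the shell command python3 -m crank 'ROWS' [FORCE]. ROWS is JSON, a list of rows, each an object of numbers: "dx", "dy", "dz": the shift along the tool's x, y, z in mm; "wx", "wy", "wz": the turn, a rotation vector about the tool's x, y, z in degrees; "hand": the opening in per cent of the stroke, from 0 (shut) to 100 (fully open). A call has 1 to 10 rows; each row shifts and turns the commanded pose from where the row before left it, along the tool's axes as they then stand; what a row does not reach is not made up. A row lasts 1/8 s, in which the tool goes at most 62.5 mm and 10.7 degrees, less where a joint would pass 70% of its speed; a pose out of reach is approached as far as the arm can. A call is refused whole if a number of a shift passes 62.5 or a number of a turn 10.7, either way. A call with a gripper value outside its range is refused whole. The fingers move at their own pace and stop on an object; FORCE is the grip in N (left out, the last holds). Time passes only in rows, so rows that do not move let the fingers close. It gives the time, the measured TCP pose, the force and the opening at its end, in the units of the state.
- get_state(): the state, without advancing time (a new reading comes with each control period).
- optics.capture(name): name is "scene" or "side" or "wrist"; returns the picture (480x640x3 uint8, blue, green, red); there is no depth.
- optics.calibration(name): a dict with "intrinsics" (3x3 intrinsics, pixels), "R" (3x3) and "t" (3): a world point X has camera coordinates R X + t; the wrist camera has in their place "T_tool_cam" (4x4, takes a point from camera to tool coordinates, whose origin is the TCP and whose axes are the tool frame's). Camera axes: x right, y down, z forward; pixel columns grow to the right and rows downward; lengths in m; the calibration is good to about 2 mm. A picture is of the moment at which its call begins: read the wrist's pose just before it. calibration takes no time and is no camera call.
- order.close_job(): hands the job in, once; it reports no verdict.
Trained networks look in the newest picture that a camera, given by its name, has taken for a name from the list of things; names that differ only in an ending like _2 or _b are one class to them, and where a whole thing is asked for, a point or a joint stands for the part that bears it (a point fixed in the world has none). Each returns a list of dicts, best first, with "conf" (0 to 1); they miss things now and then, are a little off and sometimes report something else, mostly with a low value. They report only what shows in the picture. A call takes as long as a camera call.
- finder.masks_of(thing, camera): "mask" (480x640 bool, what is visible of it) and "rect" ([centre column, centre row, width, height] in pixels, round what is visible of it).
- finder.place_of(thing, camera): "centre" ([column, row] in pixels: a listed point, or the origin of a listed thing).
The state is a dict: "time_s": time; "joints": joint angles; "qd": joint speeds; "joint_torque": joint torques, N m; "tcp_pos": TCP position; "eef_rot": TCP orientation; "contact_force": force on the tool from outside, world axes, zero at the start; "moment": the same for the moment, N m; "gripper_width": finger opening in m.
Only numpy, scipy, OpenCV 4.12 (cv2) and the standard library are available. Lean on these libraries where they do the work, as an engineer would, in place of code of your own. Each camera call takes 0.05 s, during which the arm holds its last target.

## Working session

There is one attempt and no reset: what is moved stays moved. The work goes in short steps, Python scripts to look and compute and a shell command to move; the robot and the scene stay as the last step left them, time stands still between calls to the robot, and variables do not carry over. Pictures are saved under pics/ and viewed, and the job is handed in when it is done.

```bash
ls; mkdir -p pics
python3 - <<'E'
from plant import get_state, optics, order, finder
import cv2
print(get_state())
for n in ("scene","side","wrist"):
    cv2.imwrite(f"pics/{n}0.png",optics.capture(n))
    c=optics.calibration(n); print(n,c)
    for t in ("nut_mid","bar_pivot","bar_eye","shaker","sieve_lid","sieve_stack","spare_sieve","sieve_brush","sample_tin","cupping_bowl","bean_jar"):
        if n=="wrist" or (n=="side" and t not in("nut_mid","bar_pivot","bar_eye","shaker","sieve_lid")): continue
        r=finder.place_of(t,n)
        print(t,[(x["centre"],round(x["conf"],2)) for x in r[:2]])
print(get_state()["time_s"])
E
```

```text
pics
{'time_s': 0.0, 'joints': array([-5.52293904e+01,  2.05916475e+01,  6.35401558e-01, -1.90042735e-02,
       -7.01344574e+01, -1.65056670e+01]), 'qd': array([ 2.62453240e-03,  2.45354692e-02,  8.18552401e-05, -2.73114678e-02,
       -2.36976594e-02, -3.83760976e-02]), 'joint_torque': array([-3.17897517e-03, -5.82707369e+01,  2.93047482e+01,  6.99747518e+00,
        6.70576832e-03, -1.83539669e-04]), 'tcp_pos': array([ 0.21136839, -0.64056435,  0.22563615]), 'eef_rot': array([-1.79991357e+02, -9.20416581e-02,  1.08258464e+02]), 'contact_force': array([ 0.34145465, -0.48092037, -0.43222407]), 'moment': array([ 0.00673   , -0.02668576,  0.04896792]), 'gripper_width': 0.0875236225502042}
scene {'intrinsics': array([[507.74038424,   0.        , 325.68750468],
       [  0.        , 507.74038424, 236.92132724],
       [  0.        ,   0.        ,   1.        ]]), 'R': array([[ 0.17701334,  0.98419933,  0.00423728],
       [ 0.49598511, -0.08548521, -0.86411287],
       [-0.85009708,  0.15506113, -0.50328023]]), 't': array([-0.11106181, -0.12776953,  1.7282176 ])}
nut_mid [([271.8, 203.5
[... 839 characters left out ...]
 244.4], 0.57)]
bar_eye [([368.7, 201.9], 0.98), ([404.0, 203.4], 0.63)]
shaker [([333.1, 287.3], 0.57), ([368.3, 204.9], 0.32)]
sieve_lid [([339.8, 231.0], 0.74)]
wrist {'intrinsics': array([[356.79384612,   0.        , 321.16199345],
       [  0.        , 356.79384612, 245.26849017],
       [  0.        ,   0.        ,   1.        ]]), 'T_tool_cam': array([[ 9.99999979e-01, -7.63097195e-06, -2.04145489e-04,
        -1.20573451e-03],
       [ 6.52080034e-05,  9.58950463e-01,  2.83573633e-01,
        -7.65039311e-02],
       [ 1.93601469e-04, -2.83573640e-01,  9.58950444e-01,
        -1.57954998e-01],
       [ 0.00000000e+00,  0.00000000e+00,  0.00000000e+00,
         1.00000000e+00]])}
0.95
```

View pics/scene0.png

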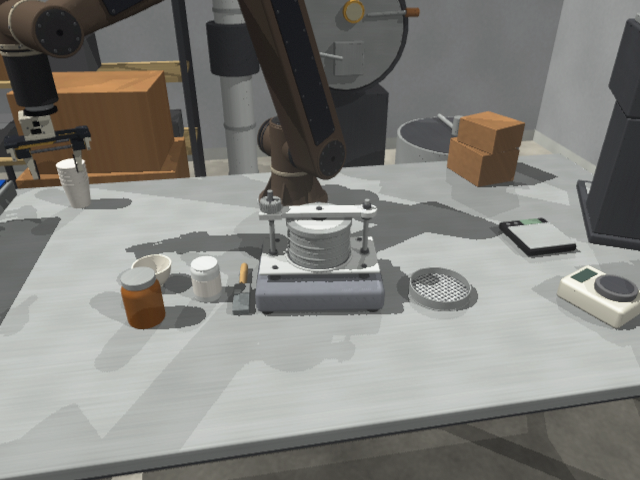

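View pics/side0.png

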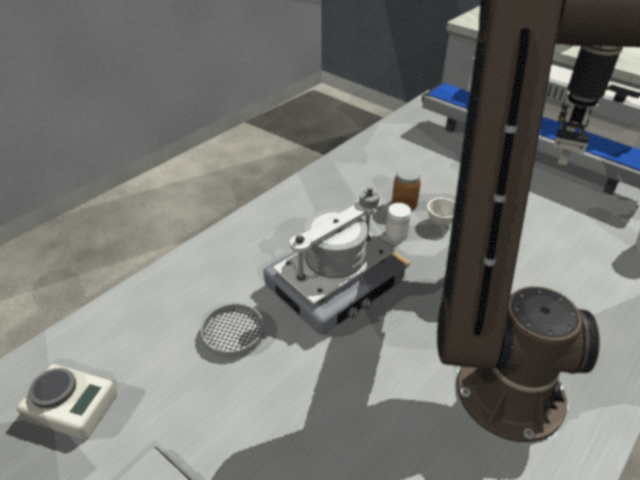

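```bash
cat > h.py <<'E'
from plant import get_state, optics, order, finder
import numpy as np, cv2
from scipy.optimize import least_squares
def P(n):
    c=optics.calibration(n); return c["intrinsics"]@np.c_[c["R"],c["t"]]
def tri(a,b):
    X=cv2.triangulatePoints(P("scene"),P("side"),np.array(a,float).reshape(2,1),np.array(b,float).reshape(2,1)); return (X[:3]/X[3]).ravel()
def proj(n,X):
    p=P(n)@np.r_[X,1]; return p[:2]/p[2]
def atz(n,uv,z):
    c=optics.calibration(n); d=c["R"].T@np.linalg.inv(c["intrinsics"])@np.r_[uv,1]; o=-c["R"].T@c["t"]
    return o+d*(z-o[2])/d[2]
E
python3 - <<'E'
from h import *
for k,a,b,z in (("nut",[271.8,203.5],[372,197.3],.2335-.000),("piv",[366.4,211.3],[299.4,244.4],.213),("eye",[269.4,206.9],[368.7,201.9],.22),("shk",[320,284.3],[333.1,287.3],0),("lid",[318.3,218.3],[339.8,231],.188)):
    print(k,tri(a,b).round(4),atz("scene",a,z).round(4),atz("side",b,z).round(4))
for k,a in (("spare",[441,295.4]),("brush",[241.5,288]),("tin",[206.8,296.2]),("bowl",[159.1,284.8]),("jar",[146.5,317])): print(k,atz("scene",a,0).round(3))
E
```

```text
nut [ 0.4903 -0.1071  0.2371] [ 0.4903 -0.1034  0.2335] [ 0.4934 -0.1172  0.2335]
piv [0.5268 0.1149 0.2123] [0.5272 0.1141 0.213 ] [0.5264 0.1162 0.213 ]
eye [ 0.4943 -0.1079  0.2256] [ 0.48   -0.1088  0.22  ] [ 0.4982 -0.1111  0.22  ]
shk [ 5.064e-01  1.000e-02 -2.000e-04] [0.5037 0.0074 0.    ] [0.5068 0.0134 0.    ]
lid [0.5013 0.0018 0.1924] [0.4963 0.0048 0.188 ] [ 0.5044 -0.0051  0.188 ]
spare [0.602 0.296 0.   ]
brush [ 0.485 -0.191  0.   ]
tin [ 0.505 -0.277  0.   ]
bowl [ 0.436 -0.398  0.   ]
jar [ 0.563 -0.413  0.   ]
```

Scene: shaker centred near (320,265), nut at (271,203), pivot (366,206). Side: nut at (370,198), pivot (300,242). I'll square up the wrist, shut the fingers, and go for a closer wrist view.

```bash
python3 -m crank '[{"dz":-50,"hand":0},{"dz":-55,"wz":9},{"wz":9},{"dx":50,"dy":15},{"dx":50,"dy":15},{"dx":50,"dy":15},{"dx":50,"dy":20},{"dx":50,"dy":20},{"dx":50,"dy":20},{"dx":50,"dy":20}]' 20; python3 -m crank '[{"dx":50,"dy":20},{"dx":50,"dy":20},{"dx":50,"dy":20},{"dx":50,"dy":20},{"dx":50},{"dx":40},{},{}]'
```

```text
validation failed for argument at $[0]...
validation failed for argument at $[0]...
```

```bash
python3 -m crank '[{"dx":0,"dy":0,"dz":-50,"wx":0,"wy":0,"wz":0,"hand":0}]' 20; python3 -m crank '[{"dx":0,"dy":0,"dz":-10,"wx":0,"wy":0,"wz":0,"hand":0}]' ; python3 -m crank --help | head
```

```text
time_s: 1.08
tcp_pos: [0.2108, -0.6389, 0.2726]
eef_rot: [-179.9, -0.5, 108.2]
contact_force: [1.3, -0.6, 0.2]
gripper_width: 0.0822
time_s: 1.2
tcp_pos: [0.2119, -0.6425, 0.2906]
eef_rot: [180.0, 0.3, 108.3]
contact_force: [-0.1, 0.2, 0.4]
gripper_width: 0.073invalid input: not JSON, or not a number
```

```bash
python3 -m crank '[{"dx":0,"dy":0,"dz":-45,"wx":0,"wy":0,"wz":9,"hand":0},{"dx":0,"dy":0,"dz":0,"wx":0,"wy":0,"wz":9.2,"hand":0},{"dx":50,"dy":15,"dz":0,"wx":0,"wy":0,"wz":0,"hand":0},{"dx":50,"dy":15,"dz":0,"wx":0,"wy":0,"wz":0,"hand":0},{"dx":50,"dy":15,"dz":0,"wx":0,"wy":0,"wz":0,"hand":0},{"dx":50,"dy":20,"dz":0,"wx":0,"wy":0,"wz":0,"hand":0},{"dx":50,"dy":20,"dz":0,"wx":0,"wy":0,"wz":0,"hand":0},{"dx":50,"dy":20,"dz":0,"wx":0,"wy":0,"wz":0,"hand":0},{"dx":50,"dy":20,"dz":0,"wx":0,"wy":0,"wz":0,"hand":0},{"dx":50,"dy":20,"dz":0,"wx":0,"wy":0,"wz":0,"hand":0}]'; python3 -m crank '[{"dx":50,"dy":20,"dz":0,"wx":0,"wy":0,"wz":0,"hand":0},{"dx":50,"dy":20,"dz":0,"wx":0,"wy":0,"wz":0,"hand":0},{"dx":50,"dy":20,"dz":0,"wx":0,"wy":0,"wz":0,"hand":0},{"dx":50,"dy":20,"dz":0,"wx":0,"wy":0,"wz":0,"hand":0},{"dx":40,"dy":0,"dz":0,"wx":0,"wy":0,"wz":0,"hand":0},{"dx":0,"dy":0,"dz":0,"wx":0,"wy":0,"wz":0,"hand":0},{"dx":0,"dy":0,"dz":0,"wx":0,"wy":0,"wz":0,"hand":0}]'
python3 - <<'E'
from h import *
s=get_state(); print(s["tcp_pos"],s["eef_rot"],s["joints"].round(1))
cv2.imwrite("pics/w1.png",optics.capture("wrist"))
for t in ("nut_mid","bar_pivot","bar_eye","sieve_lid"):
    print(t,[(x["centre"],round(x["conf"],2)) for x in finder.place_of(t,"wrist")[:2]])
E
```

```text
time_s: 2.45
tcp_pos: [0.3563, -0.2392, 0.3318]
eef_rot: [179.9, 0.0, 90.1]
contact_force: [1.5, -0.7, 0.3]
gripper_width: 0.0006
time_s: 3.32
tcp_pos: [0.4357, -0.0008, 0.3316]
eef_rot: [180.0, 0.0, 90.1]
contact_force: [0.6, -0.4, 0.2]
gripper_width: 0.0007
[ 0.43566001 -0.00076816  0.33156564] [1.79995992e+02 2.63679345e-04 9.01157908e+01] [  26.    -6.1  -17.     0.   -79.1 -115.9]
nut_mid [([186.5, 317.9], 0.56)]
bar_pivot []
bar_eye []
sieve_lid []
```

View pics/w1.png

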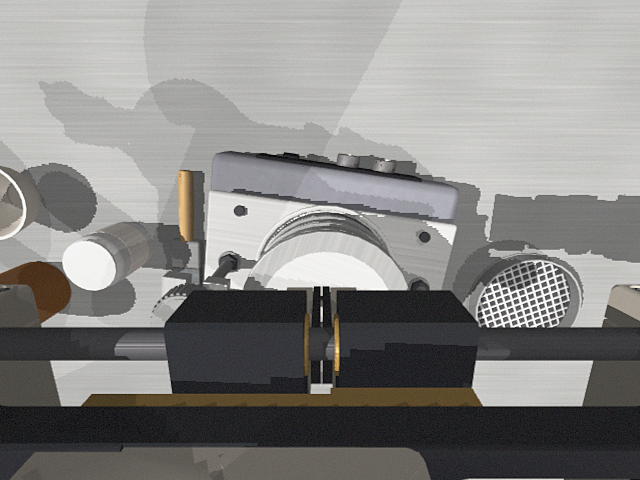

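View pics/wrist0.png

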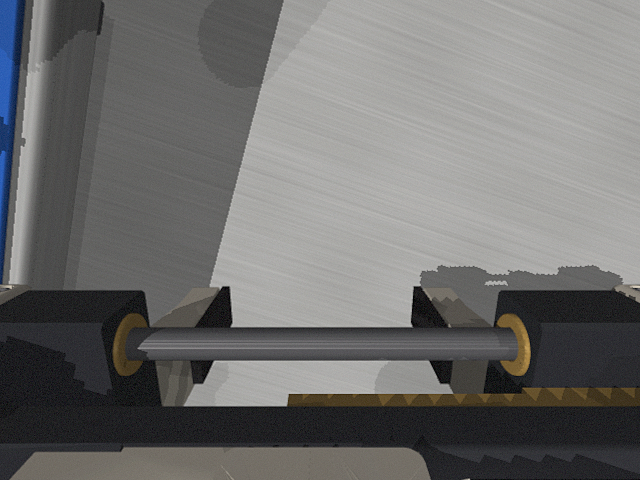

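Run:
```python
from h import *
a=optics.capture("scene"); b=optics.capture("side")
tp=get_state()["tcp_pos"]
print(proj("scene",tp),proj("side",tp))
def crop(im,c,r=50):
    x,y=map(int,c); return cv2.resize(im[y-r-15:y+r-15,x-r:x+r],(400,400),interpolation=cv2.INTER_CUBIC)
cv2.imwrite("pics/c1.png",np.hstack([crop(a,proj("scene",tp)),crop(b,proj("side",tp))]))
```

```text
[311.25714488 152.46765211] [363.97621495 195.99816524]
```

View pics/c1.png

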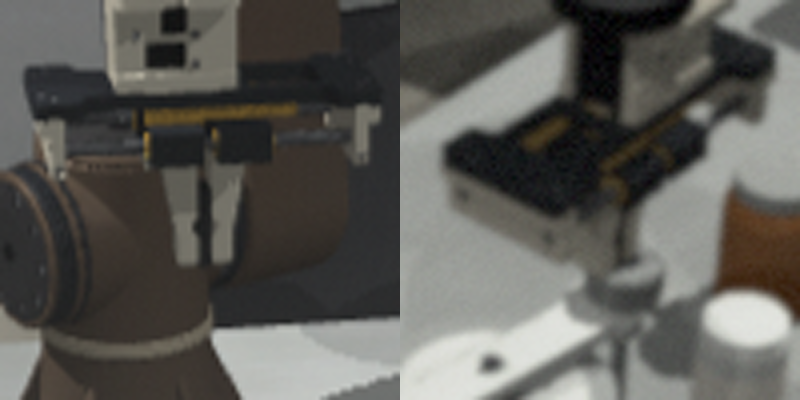

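Wrist view shows fingers shut at image bottom (u≈305–340), the shaker above, nut partly hidden at about (185,315). Shifting so that nut, bar and pivot come clear of the fingers.

```bash
python3 -m crank '[{"dx":-15,"dy":35,"dz":0,"wx":0,"wy":0,"wz":0,"hand":0},{"dx":-15,"dy":35,"dz":0,"wx":0,"wy":0,"wz":0,"hand":0},{"dx":0,"dy":0,"dz":0,"wx":0,"wy":0,"wz":0,"hand":0},{"dx":0,"dy":0,"dz":0,"wx":0,"wy":0,"wz":0,"hand":0}]'
cat >> h.py <<'E'
from scipy.spatial.transform import Rotation as Ro
def wcam(s):
    T=np.eye(4); T[:3,:3]=Ro.from_euler("xyz",s["eef_rot"],degrees=True).as_matrix(); T[:3,3]=s["tcp_pos"]
    c=optics.calibration("wrist"); return T@c["T_tool_cam"], c["intrinsics"]
def wz(s,uv,z):
    T,K=wcam(s); d=T[:3,:3]@np.linalg.inv(K)@np.r_[uv,1]; o=T[:3,3]; return o+d*(z-o[2])/d[2]
E
python3 - <<'E'
from h import *
s=get_state()
im=optics.capture("wrist"); cv2.imwrite("pics/w2.png",im)
for t,z in (("nut_mid",.2325),("bar_pivot",.213),("bar_eye",.22),("sieve_lid",.188),("shaker",0)):
    print(t,[(x["centre"],round(x["conf"],2),wz(s,x["centre"],z).round(4)) for x in finder.place_of(t,"wrist")[:2]])
m=finder.masks_of("nut_mid","wrist")
for x in m[:1]: print(x["rect"],x["conf"])
E
```

```text
time_s: 4.18
tcp_pos: [0.5055, -0.031, 0.3312]
eef_rot: [-179.9, 0.0, 90.0]
contact_force: [-0.6, -0.0, 0.2]
gripper_width: 0.0002
nut_mid [([216.4, 230.4], 0.95, array([ 0.4937, -0.1098,  0.2325]))]
bar_pivot [([498.6, 263.9], 0.91, array([0.5269, 0.1133, 0.213 ]))]
bar_eye []
sieve_lid []
shaker []
[217.8, 232.5, 77.4, 67.7] 0.73
```

View pics/w2.png

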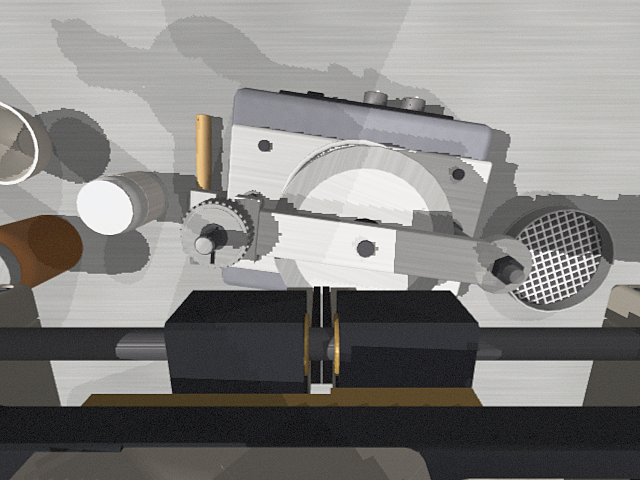

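Nut top at (216,231), pivot nut (508,266), groove pointing to (212,257). Nut axis ≈ (0.4937,−0.110), pivot ≈ (0.527,0.113); their spacing 225.6 mm agrees with 224. Now going to the near side of the nut.

```bash
python3 -m crank '[{"dx":-33,"dy":-30,"dz":0,"wx":0,"wy":0,"wz":0,"hand":0},{"dx":-33,"dy":-31,"dz":0,"wx":0,"wy":0,"wz":0,"hand":0},{"dx":0,"dy":0,"dz":33,"wx":0,"wy":0,"wz":0,"hand":0},{"dx":0,"dy":0,"dz":33,"wx":0,"wy":0,"wz":0,"hand":0},{"dx":0,"dy":0,"dz":33,"wx":0,"wy":0,"wz":0,"hand":0},{"dx":0,"dy":0,"dz":0,"wx":0,"wy":0,"wz":0,"hand":0},{"dx":0,"dy":0,"dz":0,"wx":0,"wy":0,"wz":0,"hand":0},{"dx":0,"dy":0,"dz":0,"wx":0,"wy":0,"wz":0,"hand":0}]'
python3 - <<'E'
from h import *
a=optics.capture("scene"); b=optics.capture("side")
def crop(im,c,r=50):
    x,y=map(int,c); return cv2.resize(im[y-r:y+r,x-r:x+r],(400,400),interpolation=cv2.INTER_CUBIC)
N=[.4937,-.1098,.2325]
cv2.imwrite("pics/c2.png",np.hstack([crop(a,proj("scene",N)),crop(b,proj("side",N))]))
E
```

```text
time_s: 5.52
tcp_pos: [0.4458, -0.0966, 0.2341]
eef_rot: [179.9, -0.0, 90.1]
contact_force: [-0.3, 0.8, 0.1]
gripper_width: 0.0004
```

View pics/c2.png

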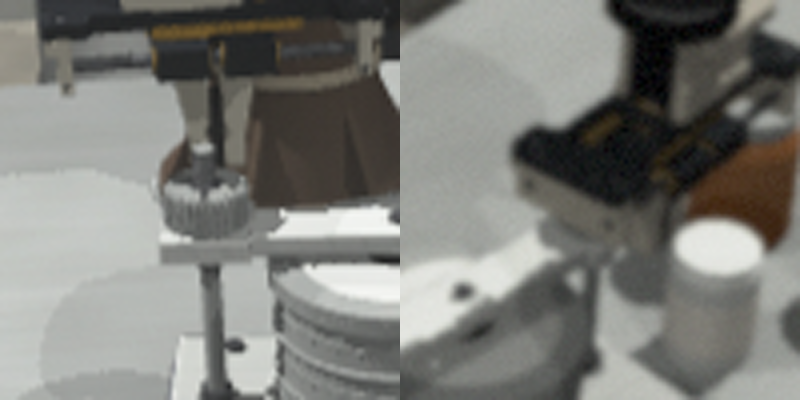

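The scene crop shows the fingers behind the nut, beside its rim, with the tip between the nut's top and underside. Feeling for the rim.

```bash
python3 -m crank '[{"dx":0,"dy":6,"dz":2,"wx":0,"wy":0,"wz":0,"hand":0},{"dx":0,"dy":4,"dz":0,"wx":0,"wy":0,"wz":0,"hand":0},{"dx":0,"dy":0,"dz":0,"wx":0,"wy":0,"wz":0,"hand":0}]';for i in 1; do python3 -m crank '[{"dx":0,"dy":2,"dz":0,"wx":0,"wy":0,"wz":0,"hand":0},{"dx":0,"dy":0,"dz":0,"wx":0,"wy":0,"wz":0,"hand":0}]'; python3 -m crank '[{"dx":0,"dy":1.5,"dz":0,"wx":0,"wy":0,"wz":0,"hand":0},{"dx":0,"dy":0,"dz":0,"wx":0,"wy":0,"wz":0,"hand":0}]'; done
```

```text
time_s: 6.0
tcp_pos: [0.4553, -0.0967, 0.2304]
eef_rot: [-180.0, 0.0, 90.1]
contact_force: [-0.4, -0.1, 0.7]
gripper_width: 0.0004
time_s: 6.25
tcp_pos: [0.457, -0.0967, 0.2305]
eef_rot: [-180.0, 0.0, 90.1]
contact_force: [-0.5, -0.4, 0.2]
gripper_width: 0.0004
time_s: 6.5
tcp_pos: [0.4585, -0.0967, 0.2306]
eef_rot: [180.0, -0.0, 90.1]
contact_force: [0.8, -0.3, -0.3]
gripper_width: 0.0006
```

```bash
for i in 1; do python3 -m crank '[{"dx":0,"dy":1.5,"dz":0,"wx":0,"wy":0,"wz":0,"hand":0},{"dx":0,"dy":0,"dz":0,"wx":0,"wy":0,"wz":0,"hand":0}]'; python3 -m crank '[{"dx":0,"dy":1.5,"dz":0,"wx":0,"wy":0,"wz":0,"hand":0},{"dx":0,"dy":0,"dz":0,"wx":0,"wy":0,"wz":0,"hand":0}]'; done
```

```text
time_s: 6.75
tcp_pos: [0.4589, -0.0968, 0.2304]
eef_rot: [-179.9, 0.0, 90.1]
contact_force: [-4.5, 1.8, 3.2]
gripper_width: 0.0001
time_s: 7.0
tcp_pos: [0.459, -0.0969, 0.2302]
eef_rot: [-179.7, 0.0, 90.0]
contact_force: [-9.6, 1.8, 6.4]
gripper_width: 0.0005
```

Contact at x=0.4588, as predicted (about 10 N now). First rolling stroke towards −y.

```bash
python3 -m crank '[{"dx":-5,"dy":0,"dz":0,"wx":0,"wy":0,"wz":0,"hand":0},{"dx":-7,"dy":0,"dz":0,"wx":0,"wy":0,"wz":0,"hand":0},{"dx":-7,"dy":0,"dz":0,"wx":0,"wy":0,"wz":0,"hand":0}]';python3 -m crank '[{"dx":-5,"dy":0,"dz":0,"wx":0,"wy":0,"wz":0,"hand":0}]'; python3 -m crank '[{"dx":-4,"dy":0,"dz":0,"wx":0,"wy":0,"wz":0,"hand":0}]';  python3 -m crank '[{"dx":-4,"dy":0.3,"dz":0,"wx":0,"wy":0,"wz":0,"hand":0}]'
python3 - <<'E'
from h import *
s=get_state()
im=optics.capture("wrist"); cv2.imwrite("pics/w3.png",im); print(s["tcp_pos"])
E
```

```text
time_s: 7.38
tcp_pos: [0.4591, -0.1156, 0.23]
eef_rot: [-179.7, -0.0, 90.1]
contact_force: [-10.4, 2.6, 5.5]
gripper_width: 0.0007
time_s: 7.5
tcp_pos: [0.4591, -0.1208, 0.23]
eef_rot: [-179.7, -0.0, 90.1]
contact_force: [-7.4, 3.1, 3.6]
gripper_width: 0.0006
time_s: 7.62
tcp_pos: [0.4594, -0.1249, 0.2301]
eef_rot: [-179.8, -0.0, 90.1]
contact_force: [-7.2, 1.3, 3.3]
gripper_width: 0.0003
time_s: 7.75
tcp_pos: [0.4603, -0.1288, 0.2302]
eef_rot: [-179.8, -0.0, 90.1]
contact_force: [-4.7, 0.8, 1.1]
gripper_width: 0.0005
[ 0.46031199 -0.12882609  0.23021258]
```

View pics/w3.png

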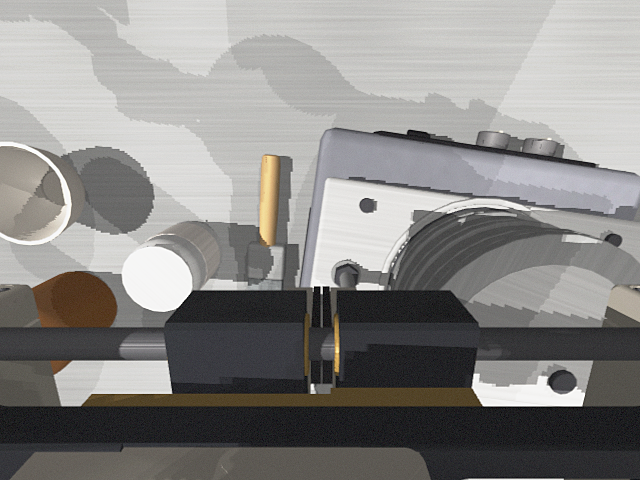

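```bash
python3 -m crank '[{"dx":-6,"dy":2.7,"dz":0,"wx":0,"wy":0,"wz":0,"hand":0}]';python3 -m crank '[{"dx":-5,"dy":3.3,"dz":0,"wx":0,"wy":0,"wz":0,"hand":0}]'; python3 -m crank '[{"dx":-4,"dy":4.3,"dz":0,"wx":0,"wy":0,"wz":0,"hand":0}]'
python3 - <<'E'
from h import *
a=optics.capture("scene"); b=optics.capture("side")
def crop(im,c,r=25):
    x,y=map(int,c); return cv2.resize(im[y-r:y+r,x-r:x+r],(400,400),interpolation=cv2.INTER_CUBIC)
N=[.4937,-.1098,.2325]
cv2.imwrite("pics/c3.png",np.hstack([crop(a,proj("scene",N)),crop(b,proj("side",N))]))
E
```

```text
time_s: 7.92
tcp_pos: [0.4632, -0.1347, 0.2303]
eef_rot: [-179.9, -0.0, 90.1]
contact_force: [-4.6, 0.6, 1.6]
gripper_width: 0.0008
time_s: 8.05
tcp_pos: [0.4671, -0.1398, 0.2303]
eef_rot: [-179.9, -0.0, 90.1]
contact_force: [-2.6, 1.0, 0.2]
gripper_width: 0.0006
time_s: 8.18
tcp_pos: [0.4721, -0.1439, 0.2304]
eef_rot: [-180.0, -0.0, 90.1]
contact_force: [-2.1, 2.3, 0.1]
gripper_width: 0.0006
```

View pics/c3.png

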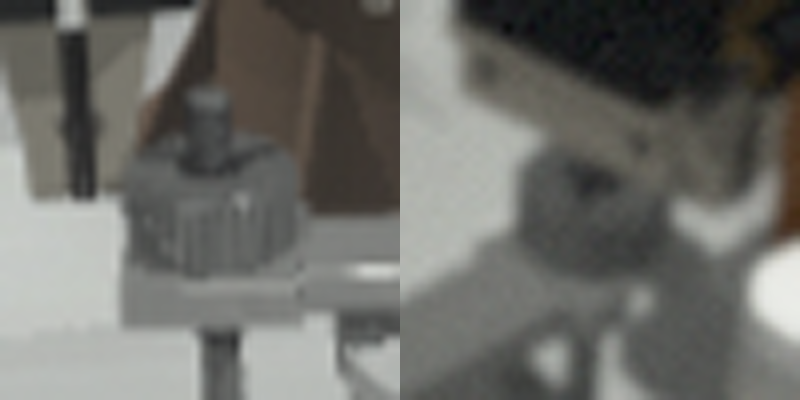

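Crop: fingers at left/behind the nut; the groove can't be read from here. I'll carry on round the −y side to the far side, where the wrist camera sees the nut in front of the fingers.

```bash
python3 -m crank '[{"dx":-1.5,"dy":7,"dz":0,"wx":0,"wy":0,"wz":0,"hand":0}]';python3 -m crank '[{"dx":0.5,"dy":6,"dz":0,"wx":0,"wy":0,"wz":0,"hand":0}]'; python3 -m crank '[{"dx":0,"dy":5,"dz":0,"wx":0,"wy":0,"wz":0,"hand":0}]'
```

```text
time_s: 8.4
tcp_pos: [0.4782, -0.1461, 0.2306]
eef_rot: [-179.9, 0.1, 90.1]
contact_force: [-5.7, -7.0, 1.0]
gripper_width: 0.0008
time_s: 8.52
tcp_pos: [0.4841, -0.1471, 0.2309]
eef_rot: [-179.8, 0.2, 90.1]
contact_force: [-5.6, -17.0, 0.5]
gripper_width: 0.0002
time_s: 8.65
tcp_pos: [0.4898, -0.1475, 0.2311]
eef_rot: [-179.9, 0.3, 90.1]
contact_force: [-3.0, -15.5, -0.3]
gripper_width: 0.0004
```

```bash
python3 -m crank '[{"dx":-0.7,"dy":7,"dz":0,"wx":0,"wy":0,"wz":0,"hand":0},{"dx":0,"dy":7,"dz":0,"wx":0,"wy":0,"wz":0,"hand":0}]';python3 -m crank '[{"dx":1.4,"dy":7.7,"dz":0,"wx":0,"wy":0,"wz":0,"hand":0}]'; python3 -m crank '[{"dx":3.9,"dy":6.8,"dz":0,"wx":0,"wy":0,"wz":0,"hand":0}]';python3 -m crank '[{"dx":6,"dy":5,"dz":0,"wx":0,"wy":0,"wz":0,"hand":0}]'
```

```text
time_s: 8.9
tcp_pos: [0.5042, -0.1476, 0.2311]
eef_rot: [-180.0, 0.2, 90.1]
contact_force: [-2.7, -9.9, 0.9]
gripper_width: 0.0007
time_s: 9.02
tcp_pos: [0.5126, -0.1458, 0.2312]
eef_rot: [179.9, 0.2, 90.1]
contact_force: [-0.8, -6.6, 0.1]
gripper_width: 0.0003
time_s: 9.15
tcp_pos: [0.5201, -0.1415, 0.2314]
eef_rot: [179.9, 0.1, 90.1]
contact_force: [0.7, -5.5, 0.4]
gripper_width: 0.0003
time_s: 9.28
tcp_pos: [0.5257, -0.1351, 0.2315]
eef_rot: [179.8, 0.1, 90.1]
contact_force: [1.3, -5.3, 1.0]
gripper_width: 0.0001
```

```bash
python3 -m crank '[{"dx":5.4,"dy":1,"dz":0,"wx":0,"wy":0,"wz":0,"hand":0}]';python3 -m crank '[{"dx":5.8,"dy":0,"dz":0,"wx":0,"wy":0,"wz":0,"hand":0}]'; python3 -m crank '[{"dx":5,"dy":-0.5,"dz":0,"wx":0,"wy":0,"wz":0,"hand":0}]'
python3 - <<'E'
from h import *
s=get_state()
im=optics.capture("wrist"); cv2.imwrite("pics/w4.png",im); print(s["tcp_pos"])
E
```

```text
time_s: 9.4
tcp_pos: [0.5282, -0.1294, 0.2319]
eef_rot: [179.6, 0.1, 90.1]
contact_force: [7.5, -7.0, -1.8]
gripper_width: 0.0002
time_s: 9.52
tcp_pos: [0.5295, -0.1233, 0.2323]
eef_rot: [179.4, 0.1, 90.1]
contact_force: [11.8, -4.9, -2.9]
gripper_width: 0.0004
time_s: 9.65
tcp_pos: [0.5298, -0.1177, 0.2325]
eef_rot: [179.3, 0.0, 90.1]
contact_force: [13.6, -3.0, -3.8]
gripper_width: 0.0002
[ 0.52982493 -0.11767863  0.23248858]
```

View pics/w4.png

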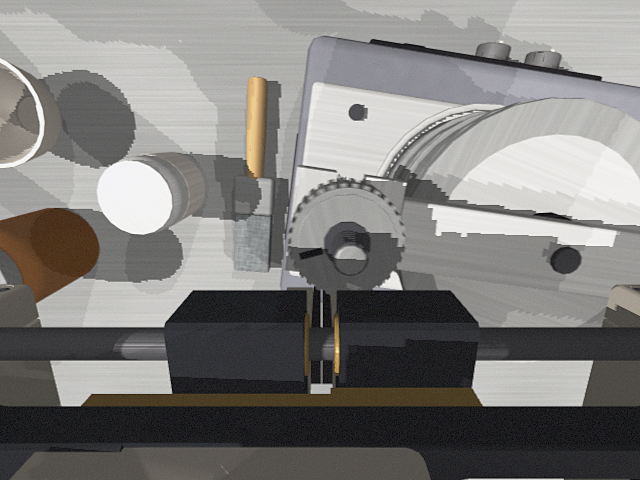

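Groove at (312,254) points to image left (−y); it started pointing down (+x), so the nut stands at ≈ 270° ≈ 4.7 rad, as the path predicts. Continuing round.

```bash
python3 -m crank '[{"dx":7,"dy":0,"dz":0,"wx":0,"wy":0,"wz":0,"hand":0},{"dx":7,"dy":0,"dz":0,"wx":0,"wy":0,"wz":0,"hand":0},{"dx":6,"dy":0,"dz":0,"wx":0,"wy":0,"wz":0,"hand":0}]';python3 -m crank '[{"dx":7.7,"dy":-1.4,"dz":0,"wx":0,"wy":0,"wz":0,"hand":0}]'; python3 -m crank '[{"dx":6.8,"dy":-3.9,"dz":0,"wx":0,"wy":0,"wz":0,"hand":0}]';python3 -m crank '[{"dx":4.5,"dy":-6,"dz":0,"wx":0,"wy":0,"wz":0,"hand":0}]'
```

```text
time_s: 10.07
tcp_pos: [0.5299, -0.0975, 0.2329]
eef_rot: [179.3, 0.0, 90.1]
contact_force: [12.6, -3.4, -1.3]
gripper_width: 0.0004
time_s: 10.2
tcp_pos: [0.529, -0.0895, 0.233]
eef_rot: [179.3, 0.0, 90.1]
contact_force: [13.3, 0.2, -0.9]
gripper_width: 0.0009
time_s: 10.32
tcp_pos: [0.5259, -0.0817, 0.2333]
eef_rot: [179.2, -0.1, 90.2]
contact_force: [16.3, 5.0, -0.2]
gripper_width: 0.0007
time_s: 10.45
tcp_pos: [0.5211, -0.0758, 0.2336]
eef_rot: [179.0, -0.2, 90.2]
contact_force: [17.6, 11.4, -0.4]
gripper_width: 0.0004
```

```bash
python3 -m crank '[{"dx":3.5,"dy":-7.5,"dz":0,"wx":0,"wy":0,"wz":0,"hand":0}]';python3 -m crank '[{"dx":1,"dy":-8,"dz":0,"wx":0,"wy":0,"wz":0,"hand":0}]'; python3 -m crank '[{"dx":0,"dy":-7,"dz":0,"wx":0,"wy":0,"wz":0,"hand":0}]';python3 -m crank '[{"dx":0,"dy":-7,"dz":0,"wx":0,"wy":0,"wz":0,"hand":0}]'
```

```text
time_s: 10.58
tcp_pos: [0.514, -0.0708, 0.2337]
eef_rot: [178.9, -0.4, 90.2]
contact_force: [14.6, 19.9, 2.0]
gripper_width: 0.0006
time_s: 10.7
tcp_pos: [0.5049, -0.0684, 0.2335]
eef_rot: [179.0, -0.5, 90.2]
contact_force: [7.5, 27.6, 8.3]
gripper_width: 0.0002
time_s: 10.82
tcp_pos: [0.4964, -0.068, 0.2334]
eef_rot: [179.2, -0.6, 90.2]
contact_force: [3.9, 29.3, 9.9]
gripper_width: 0.0003
time_s: 10.95
tcp_pos: [0.4891, -0.0681, 0.2333]
eef_rot: [179.2, -0.6, 90.2]
contact_force: [2.1, 29.8, 9.5]
gripper_width: 0.0005
```

```bash
python3 -m crank '[{"dx":2,"dy":-6,"dz":0,"wx":0,"wy":0,"wz":0,"hand":0}]';python3 -m crank '[{"dx":-0.5,"dy":-7.7,"dz":0,"wx":0,"wy":0,"wz":0,"hand":0}]'; python3 -m crank '[{"dx":-3.9,"dy":-6.8,"dz":0,"wx":0,"wy":0,"wz":0,"hand":0}]';python3 -m crank '[{"dx":-6,"dy":-4.8,"dz":0,"wx":0,"wy":0,"wz":0,"hand":0}]'
```

```text
time_s: 11.08
tcp_pos: [0.4817, -0.0679, 0.2329]
eef_rot: [179.4, -0.4, 90.2]
contact_force: [1.0, 12.0, 7.9]
gripper_width: 0.0004
time_s: 11.2
tcp_pos: [0.4726, -0.0705, 0.2324]
eef_rot: [179.6, -0.2, 90.2]
contact_force: [1.9, 2.6, 0.5]
gripper_width: 0.0007
time_s: 11.32
tcp_pos: [0.4646, -0.0757, 0.2316]
eef_rot: [179.7, -0.1, 90.1]
contact_force: [2.4, 1.3, 1.3]
gripper_width: 0.0005
time_s: 11.45
tcp_pos: [0.4579, -0.083, 0.2307]
eef_rot: [180.0, 0.0, 90.1]
contact_force: [0.1, -0.4, -0.7]
gripper_width: 0.0005
```

```bash
python3 -m crank '[{"dx":-1,"dy":4.5,"dz":0,"wx":0,"wy":0,"wz":0,"hand":0}]';python3 -m crank '[{"dx":-5,"dy":-1,"dz":0,"wx":0,"wy":0,"wz":0,"hand":0}]'; python3 -m crank '[{"dx":-6,"dy":0,"dz":0,"wx":0,"wy":0,"wz":0,"hand":0}]'
```

```text
time_s: 11.58
tcp_pos: [0.4615, -0.0844, 0.2303]
eef_rot: [-179.9, 0.0, 90.0]
contact_force: [-5.6, 4.1, 4.5]
gripper_width: 0.0006
time_s: 11.7
tcp_pos: [0.4601, -0.0887, 0.2301]
eef_rot: [-179.8, -0.0, 90.0]
contact_force: [-9.5, 6.2, 7.1]
gripper_width: 0.0003
time_s: 11.82
tcp_pos: [0.4591, -0.0951, 0.23]
eef_rot: [-179.7, -0.0, 90.0]
contact_force: [-11.7, 4.0, 9.7]
gripper_width: 0.0005
```

```bash
python3 -m crank '[{"dx":-7,"dy":0,"dz":0,"wx":0,"wy":0,"wz":0,"hand":0},{"dx":-7,"dy":0,"dz":0,"wx":0,"wy":0,"wz":0,"hand":0},{"dx":-7,"dy":0,"dz":0,"wx":0,"wy":0,"wz":0,"hand":0},{"dx":-7,"dy":0.3,"dz":0,"wx":0,"wy":0,"wz":0,"hand":0}]';python3 -m crank '[{"dx":-7,"dy":2,"dz":0,"wx":0,"wy":0,"wz":0,"hand":0}]'; python3 -m crank '[{"dx":-6,"dy":4.3,"dz":0,"wx":0,"wy":0,"wz":0,"hand":0}]'; python3 -m crank '[{"dx":-4,"dy":6,"dz":0,"wx":0,"wy":0,"wz":0,"hand":0}]'
```

```text
time_s: 12.32
tcp_pos: [0.4591, -0.1234, 0.2297]
eef_rot: [-179.6, 0.0, 90.0]
contact_force: [-10.3, 2.2, 6.2]
gripper_width: 0.0002
time_s: 12.45
tcp_pos: [0.4611, -0.1308, 0.2299]
eef_rot: [-179.7, 0.0, 90.0]
contact_force: [-8.0, -0.4, 5.8]
gripper_width: 0.0002
time_s: 12.58
tcp_pos: [0.4652, -0.1373, 0.2299]
eef_rot: [-179.6, 0.1, 90.0]
contact_force: [-9.3, -2.6, 6.2]
gripper_width: 0.0004
time_s: 12.7
tcp_pos: [0.4706, -0.1422, 0.2299]
eef_rot: [-179.5, 0.2, 90.0]
contact_force: [-11.3, -9.2, 6.3]
gripper_width: 0.0
```

```bash
python3 -m crank '[{"dx":-2.2,"dy":7,"dz":0,"wx":0,"wy":0,"wz":0,"hand":0}]';python3 -m crank '[{"dx":0.5,"dy":7,"dz":0,"wx":0,"wy":0,"wz":0,"hand":0},{"dx":0,"dy":7,"dz":0,"wx":0,"wy":0,"wz":0,"hand":0}]'; python3 -m crank '[{"dx":0,"dy":7,"dz":0,"wx":0,"wy":0,"wz":0,"hand":0},{"dx":0,"dy":6,"dz":0,"wx":0,"wy":0,"wz":0,"hand":0}]'
python3 - <<'E'
from h import *
s=get_state()
im=optics.capture("wrist"); cv2.imwrite("pics/w5.png",im); print(s["tcp_pos"])
E
```

```text
time_s: 12.82
tcp_pos: [0.4774, -0.1458, 0.2302]
eef_rot: [-179.5, 0.3, 90.0]
contact_force: [-11.2, -17.3, 5.4]
gripper_width: 0.0008
time_s: 13.08
tcp_pos: [0.4935, -0.1472, 0.231]
eef_rot: [-179.7, 0.5, 90.0]
contact_force: [-2.5, -27.2, 0.4]
gripper_width: 0.0006
time_s: 13.32
tcp_pos: [0.5077, -0.1467, 0.2312]
eef_rot: [-179.9, 0.4, 90.0]
contact_force: [0.7, -20.6, 0.0]
gripper_width: 0.0005
[ 0.50774438 -0.14670464  0.23118247]
```

View pics/w5.png

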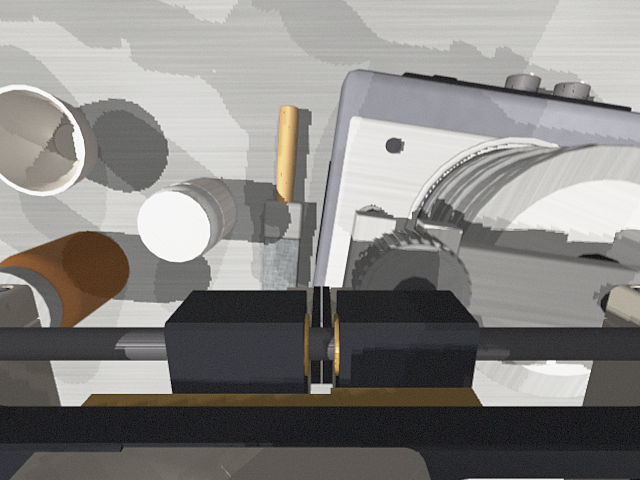

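Only the nut's upper half shows (410,270), no groove there. Going a little further round.

```bash
python3 -m crank '[{"dx":1.4,"dy":7.7,"dz":0,"wx":0,"wy":0,"wz":0,"hand":0}]'; python3 -m crank '[{"dx":3.5,"dy":6.5,"dz":0,"wx":0,"wy":0,"wz":0,"hand":0}]'
python3 - <<'E'
from h import *
s=get_state()
im=optics.capture("wrist"); cv2.imwrite("pics/w6.png",im); print(s["tcp_pos"])
E
```

```text
time_s: 13.5
tcp_pos: [0.5164, -0.1439, 0.2312]
eef_rot: [180.0, 0.3, 90.0]
contact_force: [0.5, -9.8, 0.7]
gripper_width: 0.0006
time_s: 13.62
tcp_pos: [0.5232, -0.1389, 0.2309]
eef_rot: [180.0, 0.2, 90.0]
contact_force: [-1.0, -3.7, 2.0]
gripper_width: 0.0005
[ 0.52316582 -0.13889632  0.23085459]
```

View pics/w6.png

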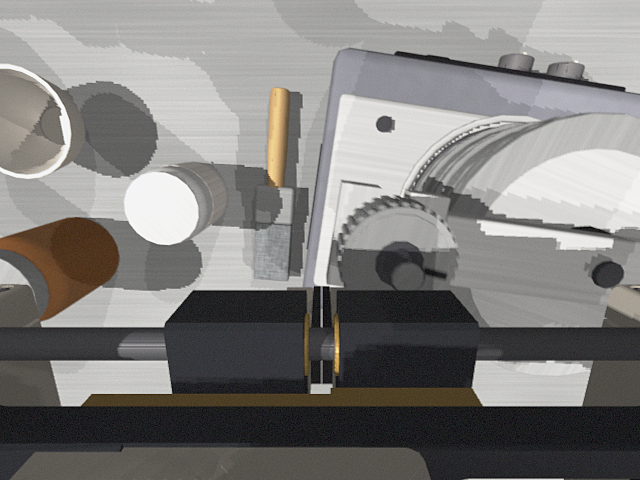

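Groove now at (437,273), about 68° past the start direction: so ≈ 13.75 rad (4π+1.19), or else 7.5. Backing away and checking the height of the nut to settle which.

```bash
python3 -m crank '[{"dx":-20,"dy":5,"dz":0,"wx":0,"wy":0,"wz":0,"hand":0},{"dx":-10,"dy":5,"dz":-40,"wx":0,"wy":0,"wz":0,"hand":0},{"dx":0,"dy":0,"dz":-60,"wx":0,"wy":0,"wz":0,"hand":0},{"dx":48,"dy":-14,"dz":0,"wx":0,"wy":0,"wz":0,"hand":0},{"dx":48,"dy":-13,"dz":0,"wx":0,"wy":0,"wz":0,"hand":0},{"dx":42,"dy":0,"dz":0,"wx":0,"wy":0,"wz":0,"hand":0},{"dx":0,"dy":0,"dz":0,"wx":0,"wy":0,"wz":0,"hand":0},{"dx":0,"dy":0,"dz":0,"wx":0,"wy":0,"wz":0,"hand":0}]'
python3 - <<'E'
from h import *
s=get_state()
im=optics.capture("wrist"); cv2.imwrite("pics/w7.png",im); print(s["tcp_pos"])
a=optics.capture("scene"); cv2.imwrite("pics/scene7.png",a)
cr=lambda im:cv2.resize(im[180:230,245:295],(400,400),interpolation=cv2.INTER_CUBIC)
cv2.imwrite("pics/c7.png",np.hstack([cr(cv2.imread("pics/scene0.png")),cr(a)]))
w=lambda im:cv2.resize(im[180:290,160:280],(480,440),interpolation=cv2.INTER_CUBIC)
cv2.imwrite("pics/cw7.png",np.hstack([w(cv2.imread("pics/w2.png")),w(im)])[:, :])
E
```

```text
time_s: 14.68
tcp_pos: [0.5053, -0.0286, 0.3303]
eef_rot: [-180.0, 0.0, 90.1]
contact_force: [0.3, -0.8, -0.5]
gripper_width: 0.0003
[ 0.50527329 -0.02859999  0.33031115]
```

View pics/c7.png

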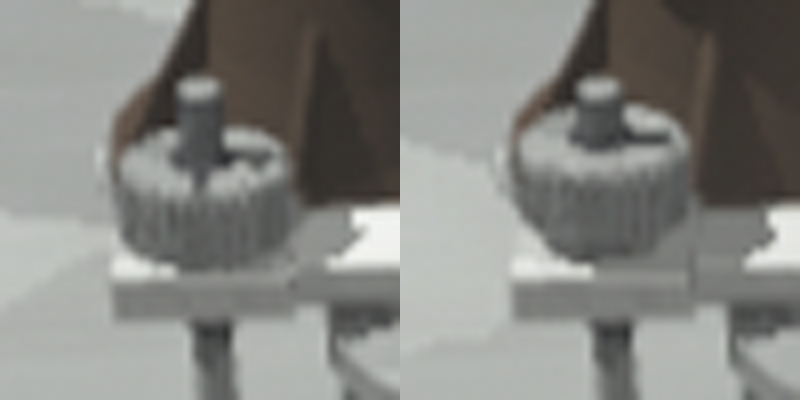

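```bash
python3 -c "
import cv2;im=cv2.imread('pics/cw7.png');cv2.imwrite('pics/cw7b.png',cv2.resize(im,(790,362)))"
```

```text
(no output)
```

View pics/cw7b.png

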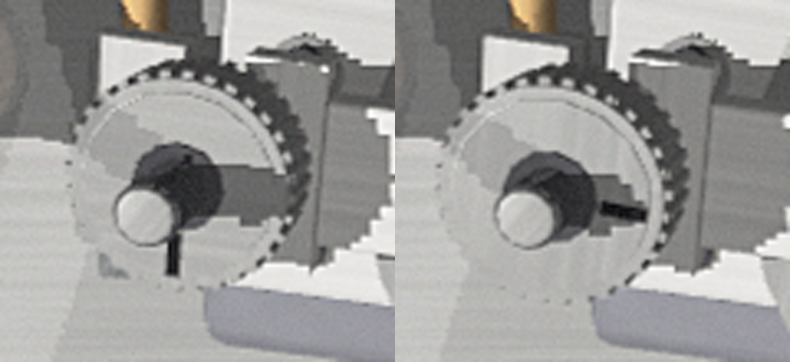

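Compared with the start (left), the nut has risen about 22 px in the 8× scene crop (≈ 7 mm, so two-plus turns, not one), and the groove has moved from pointing down to pointing right-down (622,210): about 2π·2 + 1.25 ≈ 13.8 rad, 2.2 turns. The bar's edges haven't moved. Planning the push.

Run:
```python
from h import *
P0=np.array([.527,.1138]);N=np.array([.494,-.1085]);d=N-P0; az=np.arctan2(d[1],d[0]); print(np.degrees(az),np.linalg.norm(d))
a,b=14.7,10.4
prev=None
s=get_state(); 
for f in [-.06]+list(np.arange(0,1.31,.1)):
    t=az+f; D=np.array([np.cos(t),np.sin(t)]); n=np.array([-D[1],D[0]])
    c=P0*1e3+160*D-(18+b*abs(n[0])+a*abs(n[1]))*n
    if prev is None: print("from now",c-s["tcp_pos"][:2]*1e3)
    else: print(round(f,2),c.round(1),"dx(y) %.1f dy(x) %.1f"%(c[1]-prev[1],c[0]-prev[0]))
    prev=c
```

```text
-98.44378198510425 0.22473604517299844
from now [-41.71206957  -7.11034848]
0.0 [473.4 -40. ] dx(y) -3.6 dy(x) 9.9
0.1 [490.4 -44.6] dx(y) -4.6 dy(x) 17.0
0.2 [506.3 -47.5] dx(y) -2.9 dy(x) 15.9
0.3 [521.2 -49. ] dx(y) -1.5 dy(x) 14.9
0.4 [536.3 -49.1] dx(y) -0.1 dy(x) 15.1
0.5 [551.4 -47.7] dx(y) 1.4 dy(x) 15.2
0.6 [566.6 -44.9] dx(y) 2.8 dy(x) 15.2
0.7 [581.6 -40.5] dx(y) 4.3 dy(x) 15.0
0.8 [596.2 -34.7] dx(y) 5.8 dy(x) 14.6
0.9 [610.4 -27.3] dx(y) 7.3 dy(x) 14.2
1.0 [623.9 -18.5] dx(y) 8.8 dy(x) 13.5
1.1 [636.5  -8.3] dx(y) 10.3 dy(x) 12.7
1.2 [648.2   3.3] dx(y) 11.6 dy(x) 11.7
1.3 [658.7  16.2] dx(y) 12.9 dy(x) 10.5
```

```bash
python3 -m crank '[{"dx":-7,"dy":-48,"dz":0,"wx":0,"wy":0,"wz":0,"hand":0},{"dx":0,"dy":0,"dz":40,"wx":0,"wy":0,"wz":0,"hand":0},{"dx":0,"dy":0,"dz":40,"wx":0,"wy":0,"wz":0,"hand":0},{"dx":0,"dy":0,"dz":37,"wx":0,"wy":0,"wz":0,"hand":0},{"dx":0,"dy":0,"dz":0,"wx":0,"wy":0,"wz":0,"hand":0},{"dx":0,"dy":0,"dz":0,"wx":0,"wy":0,"wz":0,"hand":0}]'
python3 - <<'E'
from h import *
a=optics.capture("scene"); b=optics.capture("side")
cv2.imwrite("pics/c8.png",np.hstack([cv2.resize(a[150:270,240:400],(400,300)),cv2.resize(b[150:300,240:440],(400,300))]))
E
```

```text
time_s: 15.52
tcp_pos: [0.4581, -0.036, 0.2149]
eef_rot: [179.9, 0.0, 90.0]
contact_force: [0.2, 0.7, 0.5]
gripper_width: 0.0006
```

View pics/c8.png

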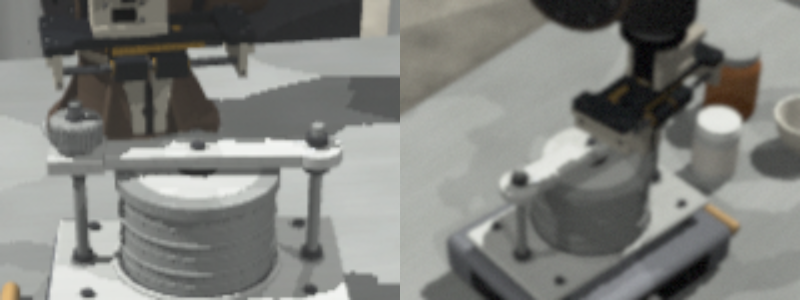

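Fingers stand behind the bar at mid-length, clear of nut and lid. Lowering 4 mm and starting the push.

```bash
python3 -m crank '[{"dx":0,"dy":0,"dz":4,"wx":0,"wy":0,"wz":0,"hand":0},{"dx":-2,"dy":8,"dz":0,"wx":0,"wy":0,"wz":0,"hand":0},{"dx":-2,"dy":8,"dz":0,"wx":0,"wy":0,"wz":0,"hand":0}]'; python3 -m crank '[{"dx":-3,"dy":8,"dz":0,"wx":0,"wy":0,"wz":0,"hand":0},{"dx":-2,"dy":9,"dz":0,"wx":0,"wy":0,"wz":0,"hand":0}]'; python3 -m crank '[{"dx":-3,"dy":8,"dz":0,"wx":0,"wy":0,"wz":0,"hand":0},{"dx":0,"dy":8,"dz":0,"wx":0,"wy":0,"wz":0,"hand":0}]'
python3 - <<'E'
from h import *
a=optics.capture("scene"); b=optics.capture("side")
cv2.imwrite("pics/c9.png",np.hstack([cv2.resize(a[150:270,240:400],(400,300)),cv2.resize(b[150:300,240:440],(400,300))]))
E
```

```text
time_s: 16.0
tcp_pos: [0.4739, -0.0396, 0.2098]
eef_rot: [180.0, -0.0, 90.1]
contact_force: [-0.0, 0.8, 0.6]
gripper_width: 0.0003
time_s: 16.25
tcp_pos: [0.4907, -0.0447, 0.2094]
eef_rot: [-180.0, -0.0, 90.1]
contact_force: [-0.3, 0.2, -0.0]
gripper_width: 0.0006
time_s: 16.5
tcp_pos: [0.5064, -0.0481, 0.2094]
eef_rot: [-179.9, 0.0, 90.0]
contact_force: [-2.2, -1.8, 0.4]
gripper_width: 0.0005
```

View pics/c9.png

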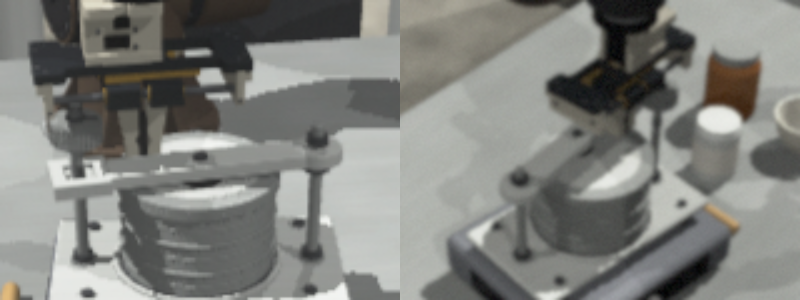

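The bar is swinging (its eye has left the rod), lid unmoved, forces ~2 N. Continuing along the arc.

```bash
python3 -m crank '[{"dx":-1,"dy":15,"dz":-1,"wx":0,"wy":0,"wz":0,"hand":0},{"dx":0,"dy":15,"dz":-1,"wx":0,"wy":0,"wz":0,"hand":0},{"dx":1.4,"dy":15,"dz":0,"wx":0,"wy":0,"wz":0,"hand":0}]'; python3 -m crank '[{"dx":2.8,"dy":15,"dz":0,"wx":0,"wy":0,"wz":0,"hand":0},{"dx":4.3,"dy":15,"dz":0,"wx":0,"wy":0,"wz":0,"hand":0},{"dx":5.8,"dy":14.5,"dz":0,"wx":0,"wy":0,"wz":0,"hand":0}]';python3 -m crank '[{"dx":7.3,"dy":14,"dz":0,"wx":0,"wy":0,"wz":0,"hand":0},{"dx":8.8,"dy":13.5,"dz":0,"wx":0,"wy":0,"wz":0,"hand":0},{"dx":10.3,"dy":12.7,"dz":0,"wx":0,"wy":0,"wz":0,"hand":0}]'
python3 - <<'E'
from h import *
a=optics.capture("scene"); b=optics.capture("side")
cv2.imwrite("pics/c10.png",np.hstack([cv2.resize(a[130:290,230:410],(400,355)),cv2.resize(b[130:290,230:410],(400,355))]))
E
```

```text
time_s: 16.98
tcp_pos: [0.5524, -0.047, 0.2117]
eef_rot: [180.0, -0.0, 90.1]
contact_force: [-0.8, 1.2, -0.6]
gripper_width: 0.0006
time_s: 17.35
tcp_pos: [0.5967, -0.0338, 0.2114]
eef_rot: [-180.0, 0.0, 90.1]
contact_force: [-1.8, 0.6, 0.3]
gripper_width: -0.0
time_s: 17.73
tcp_pos: [0.6367, -0.007, 0.2115]
eef_rot: [180.0, 0.0, 90.1]
contact_force: [-2.1, 0.7, -0.3]
gripper_width: 0.0007
```

View pics/c10.png

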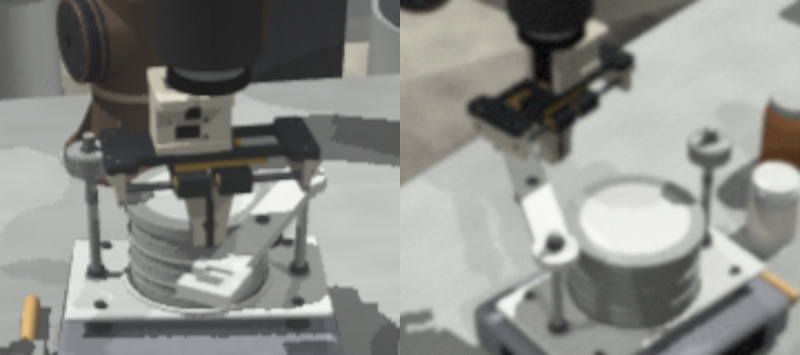

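The bar is about 1.1 rad open; two more arc steps for margin, then back off and lift away.

```bash
python3 -m crank '[{"dx":11.6,"dy":11.7,"dz":0,"wx":0,"wy":0,"wz":0,"hand":0},{"dx":12.9,"dy":10.5,"dz":0,"wx":0,"wy":0,"wz":0,"hand":0},{"dx":0,"dy":0,"dz":0,"wx":0,"wy":0,"wz":0,"hand":0},{"dx":0,"dy":0,"dz":0,"wx":0,"wy":0,"wz":0,"hand":0}]'; python3 -m crank '[{"dx":-10,"dy":-4,"dz":0,"wx":0,"wy":0,"wz":0,"hand":0},{"dx":0,"dy":0,"dz":-50,"wx":0,"wy":0,"wz":0,"hand":0},{"dx":0,"dy":0,"dz":-60,"wx":0,"wy":0,"wz":0,"hand":0},{"dx":0,"dy":40,"dz":-60,"wx":0,"wy":0,"wz":0,"hand":0},{"dx":-20,"dy":40,"dz":-30,"wx":0,"wy":0,"wz":0,"hand":0},{"dx":0,"dy":0,"dz":0,"wx":0,"wy":0,"wz":0,"hand":0},{"dx":0,"dy":0,"dz":0,"wx":0,"wy":0,"wz":0,"hand":0}]'
python3 - <<'E'
from h import *
s=get_state(); w=optics.capture("wrist"); cv2.imwrite("pics/w11.png",w)
for t,z in (("nut_mid",.239),("bar_pivot",.213),("bar_eye",.22),("sieve_lid",.188)):
    print(t,[(x["centre"],round(x["conf"],2),wz(s,x["centre"],z).round(4)) for x in finder.place_of(t,"wrist")[:2]])
a=optics.capture("scene"); b=optics.capture("side")
r=finder.place_of("bar_eye","scene"); print([(x["centre"],round(x["conf"],2),atz("scene",x["centre"],.22).round(3)) for x in r[:2]])
r=finder.place_of("sieve_lid","scene"); print([(x["centre"],round(x["conf"],2),atz("scene",x["centre"],.188).round(3)) for x in r[:2]])
cv2.imwrite("pics/c11.png",np.hstack([cv2.resize(a[130:290,230:410],(400,355)),cv2.resize(b[130:290,230:410],(400,355))]))
E
```

```text
time_s: 18.32
tcp_pos: [0.6582, 0.0171, 0.2116]
eef_rot: [180.0, -0.0, 90.1]
contact_force: [-0.5, -0.2, -0.4]
gripper_width: 0.0004
time_s: 19.2
tcp_pos: [0.7282, -0.0138, 0.4027]
eef_rot: [-179.9, -0.0, 90.0]
contact_force: [-0.3, -0.0, -0.1]
gripper_width: 0.0005
nut_mid []
bar_pivot []
bar_eye [([363.6, 227.6], 0.79, array([0.7345, 0.0267, 0.22  ]))]
sieve_lid []
[([349.8, 258.3], 0.57, array([0.731, 0.029, 0.22 ]))]
[([318.1, 221.1], 0.57, array([0.51 , 0.002, 0.188])), ([147.2, 320.2], 0.26, array([ 0.817, -0.351,  0.188]))]
```

View pics/c11.png

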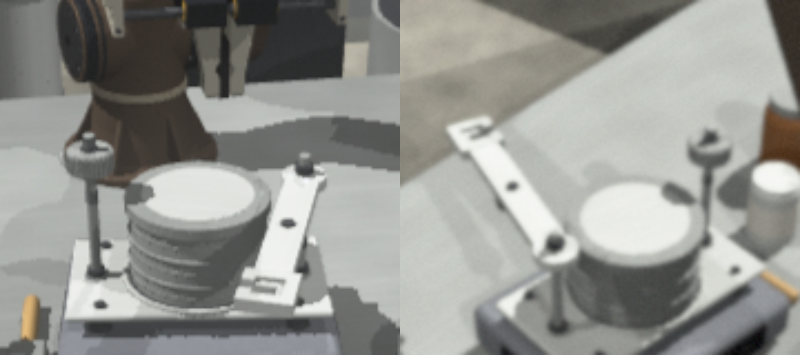

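View pics/w11.png

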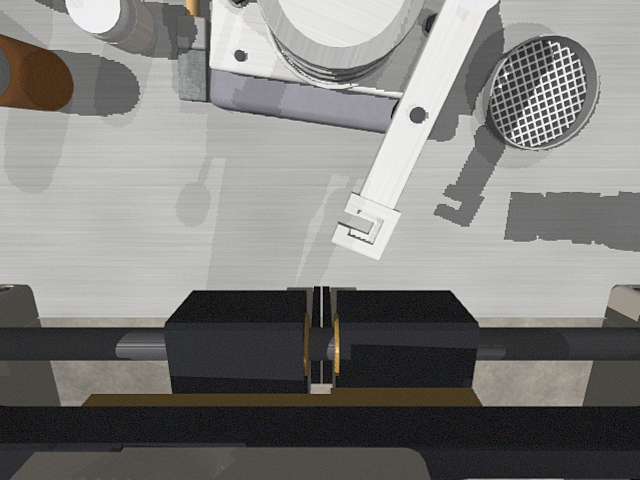

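The bar stands clear of the lid: its eye at (363,228) puts it about 1.32 rad open. Lid and bystanders look unmoved, and the gripper is at z=0.40, touching nothing. Handing in.

```bash
python3 -c "
from plant import order,get_state
print(get_state()['contact_force']); print(order.close_job())"
```

```text
[-0.52198954  0.30675011  0.63501912]
the job is handed in; nothing more can be done
None
```

I backed the clamp nut off about 2.2 turns and then swung the clamp bar clear of the sieve lid. The job is handed in, and `close_job` gave no verdict.

- **Nut:** I rolled it anticlockwise with the shut fingertips around its rim. The groove showed about 13.8 rad, and the nut had risen about 7 mm, where 6.6 mm was expected. The highest contact force I read was about 30 N.
- **Bar:** It was still closed when the nut was done. I then pushed it by its near side, with readings of about 3 N or less. The eye's position puts it at about 1.32 rad, clear of the lid.
- **Lid, sieves and other things:** In the last pictures the lid, the stack and the bystanders still in view looked unmoved. The network's lid positions before and after differ by up to about 14 mm in x, although the lid was never touched and looks the same in the pictures. One of those two readings had low confidence (0.57), so I put the difference down to network error and did not measure it further.
- **Not checked:** I did not look at the groove again after swinging the bar; the push kept clear of the nut.
- **At hand-in:** The arm was lifted clear and touching nothing, and about 19.5 s of the 72 s had been used.

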